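Seat the imager's lens barrel in its sprung V mount and hold it down

TASK

Lift the lens barrel with the blue ring out of its rest and lay it in the brass V of the lens mount, ringed end towards the white camera and a silver band in each saddle. Press it down, gripped or with the fingers on top, so that it bears on both flanks of the V and the sprung carriage sinks about half of its 12 mm travel, never to its hard stop, and finish while still holding it pressed there. Leave the red-ringed barrel and the other things on the bench where they are.

Things in the scene. Friction and masses are not known exactly. Their poses are not given: they have to be found in the camera images.
- lens_blue: black lens barrel, 34 mm diameter, 130 mm long, about 0.18 kg, blue ring at its front end, two silver bands 16 mm wide with middles 38 mm either side of its centre. Origin at its centre on its axis; own y along the barrel, ring at -y; may be rolled about y. Starts level, axis 50 mm above the table, in either cradle of the rest. Grip it across its diameter between the bands
- lens_blue_ring (a point): middle of the blue ring of lens_blue, on the barrel's axis, 55.5 mm from its centre
- rest: white fixed rest, foot 200 x 120 x 8 mm, two cradles 55 mm either side of its centre along its x; each holds its barrel 38 to 50 mm either side of the barrel's centre, free between down to the foot. Origin under its centre on the table; barrels lie along its y, ringed ends to its -y
- mount: grey fixed lens mount, foot 120 x 130 x 20 mm, under the sprung V carriage; a white camera housing (100 x 80 mm, top 130 mm above the table) stands 95 to 175 mm from its centre towards its -y, its round black eye reaches to 83 mm. Origin on the table under the middle of the V
- vee (a point): point on the V carriage where the centre of a properly seated barrel lies, midway between the two saddles; 85 mm above the table when the carriage is up, and sinks with it. y runs along the V groove, -y towards the camera, z up
- carriage (a joint): how far the V carriage has sunk straight down on its springs, m: 0 up, 0.006 half way, 0.012 hard stop. The barrel's weight alone does not sink it; it starts at about 5 N total load (barrel included) and takes 1.5 N more per mm. Half way, its red pointer meets the middle of the green field on the white post
- flank_near (a point): polished (slippery) brass 45-degree flanks of the V on the mount's -x side, one per saddle. Saddles 16 mm wide, middles 38 mm either side of the V's centre; 60 mm between them free for fingers down to 46 mm above the table. Flanks' upper edges 38 mm apart, 80 mm above the table (carriage up). Point: on the near contact line, midway between the saddles
- flank_far (a point): brass flanks of the V on the side of the mount's +x, mirror image of flank_near; point on the far contact line
- lens_red: second lens barrel, same shape and size as lens_blue but with a red ring; lies in the other cradle of the rest; leave it. Origin at its centre on its axis; own y along the barrel
- bottle: blue jar with white lid, 56 mm across, 120 mm high, bystander to the left; origin under its centre
- cap: loose blue screw cap, 48 mm across, 18 mm high, bystander between rest and mount; origin under its centre
- slide_box: yellow slide box, 75 x 50 x 22 mm, bystander on the left; origin under its centre
Not all that is in view belongs to the job. What is shaped like the lens_blue but purple is not meant.

How it is judged:
By the outcome, as a careful person would: the job done as asked, in the order asked, and still so for the second after the job is handed in, while the arm keeps its last pose, push and grip.
It also fails if it takes over 38 s, if anything falls off the work surface, if the arm or the gripper's body presses on something with over 40 N, if the wrist force passes 120 N, or if a joint passes its speed limit or range.

ROBOT

A 6-joint arm with a two-finger parallel gripper is mounted at the origin on the work surface. World frame = base frame: x ahead of the robot, y to its left, z up, the work surface at z = 0. Lengths are in mm, angles in rad, forces in N, time in s.
With the tool pointing down it reaches from about 250 to 775 mm from the base axis. Payload 4 kg.
Tool frame: the origin (TCP) lies on the centre line of the jaws, within the pads' length; the fingertips stand tip_extent ahead of it and the grasp point (between the pads) lies 6 mm ahead of it (tip_extent is the distance from the TCP to the fingertips, in mm); z points along the fingers, y is the line along which they close (so a half turn about z gives the same grasp; the last joint's range is limited). The gripper opens to 85 mm and grips with 20 to 120 N. Pads are 22 mm wide; open, the fingers measure 114 mm over their backs; the gripper's body (76 mm by 85 mm) begins 54 mm behind the grasp point. The pads swing forward as they close: fully open they stand 13 mm farther back than shut.
Start: joints at [-1.352, 0.087, 1.371, -0, 1.684, -0.103], TCP at [173.948, -521.783, 256.341] pointing down, gripper open.
Joint ranges: [-3.1, 3.1], [-0.76, 2.03], [0.27, 2.55], [-1.08, 4.22], [0.17, 2.65], [-2.57, 2.57]. Speed limits (rad/s): [2.79, 2.79, 3.14, 3.14, 3.14, 3.14].

INTERFACE

Orientations are given as a rotation vector (axis times angle).
In Python, from cell import * gives the robot as it stands.
- The arm moves only by the shell command python3 -m inch 'ROWS' [FORCE]. ROWS is JSON, a list of rows, each an object of numbers: "dx", "dy", "dz": the shift along the world's x, y, z in mm; "wx", "wy", "wz": the turn, a rotation vector about the world's x, y, z in rad; "gripper": the opening, from 0 (shut) to 1 (fully open). A call has exactly 8 rows; each row shifts and turns the commanded pose from where the row before left it; what a row does not reach is not made up. A row lasts 1/10 s, in which the tool goes at most 50 mm and 8.59 degrees, less where a joint would pass 70% of its speed; a pose out of reach is approached as far as the arm can. A call is refused whole if a number of a shift passes 50 or a number of a turn 0.15, either way. A call with a gripper value outside its range is refused whole. The fingers move at their own pace and stop on an object; FORCE is the grip in N (left out, the last holds). Time passes only in rows, so rows that do not move let the fingers close, or fill a call up. It gives the time, the measured TCP pose, the force, the opening and the grip force at its end, in the units of the state.
- sense(): the state, without advancing time (a new reading comes with each control period).
- grab_frame(name): name is "side" or "top"; returns a dict with "frame" (384x512x3 uint8, red, green, blue), "intrinsics" (3x3 intrinsics, pixels), "D" ([k1, k2, p1, p2, k3] as OpenCV has them; the pictures are not rectified), "rvec" (rotation vector, rad) and "tvec" (3), from world to camera coordinates, as OpenCV has them. Camera axes: x right, y down, z forward; pixel columns grow to the right and rows downward; lengths in mm; the calibration is good to about 2 mm. A picture is of the moment at which its call begins. There is no depth.
- sign_off(): hands the job in; it is judged then, once.
The state is a dict: "time": time; "q": joint angles; "joint_vel": joint speeds; "joint_torque": joint torques, N m; "tcp_pos": TCP position; "ee_rot": TCP orientation; "force": force on the tool from outside, world axes, zero at the start; "moment": the same for the moment, N m; "grip_width": opening from 0.0 (shut) to 1.0 (fully open); "grip_force": force on a finger pad.
Only numpy, scipy, OpenCV 4.12 (cv2) and the standard library are available. Lean on these libraries where they do the work, as an engineer would, in place of code of your own. Each camera call takes 0.05 s, during which the arm holds its last target. There are 200 camera calls.

## Working session

There is one attempt and no reset: what is moved stays moved. The work goes in short steps, Python scripts to look and compute and a shell command to move; the robot and the scene stay as the last step left them, time stands still between calls to the robot, and variables do not carry over. Pictures are saved under pics/ and viewed, at most 10 in all, crops included, and the job is handed in when it is done.

```bash
mkdir -p pics; ls
python3 - <<'E'
from cell import *
import cv2
s=sense();print(s)
for n in("side","top"):
    f=grab_frame(n);cv2.imwrite(f"pics/{n}0.png",cv2.resize(f["frame"][:,:,::-1],(800,600),interpolation=cv2.INTER_CUBIC))
    print(n,f["intrinsics"],f["D"],f["rvec"],f["tvec"])
E
```

```text
pics
{'time': 0.0, 'q': array([-1.35209998e+00,  8.79682692e-02,  1.37229290e+00,  1.84039470e-05,
        1.68359389e+00, -1.03126508e-01]), 'joint_vel': array([-0.00066395,  0.00025929,  0.00030359, -0.00043903,  0.00140909,
       -0.00059185]), 'joint_torque': array([-4.58847207e-04, -3.51873064e+01, -3.13269138e+01, -2.32524144e-04,
        1.10449648e-02, -2.60416542e-07]), 'tcp_pos': array([ 173.85179049, -521.32561859,  255.11220406]), 'ee_rot': array([-3.09877749e+00, -5.02980602e-01,  1.76433079e-04]), 'force': array([-0.33915858,  0.2671688 , -0.66450964]), 'moment': array([-0.05439338, -0.02465575, -0.0390389 ]), 'grip_force': 0.0, 'grip_width': 1.0016683856115434}
side [[471.40873357   0.         251.23581668]
 [  0.         471.40873357 189.82334385]
 [  0.           0.           1.        ]] [-0.14752911  0.          0.          0.          0.        ] [ 0.9891147  -2.29848872  1.2219407 ] [ 375.26535869  221.08442512 1245.09058477]
top [[489.04021186   0.         252.36087311]
 [  0.         489.04021186 190.22452074]
 [  0.           0.           1.        ]] [-0.08861524  0.          0.          0.          0.        ] [ 2.08093328 -2.13814247  0.23521477] [  97.9334418   479.89754553 1229.49486032]
```

View pics/top0.png

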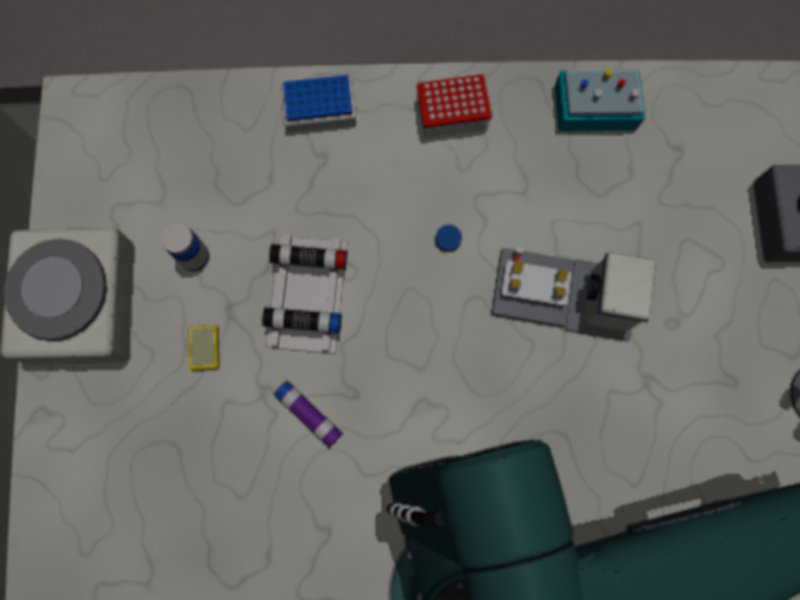

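View pics/side0.png

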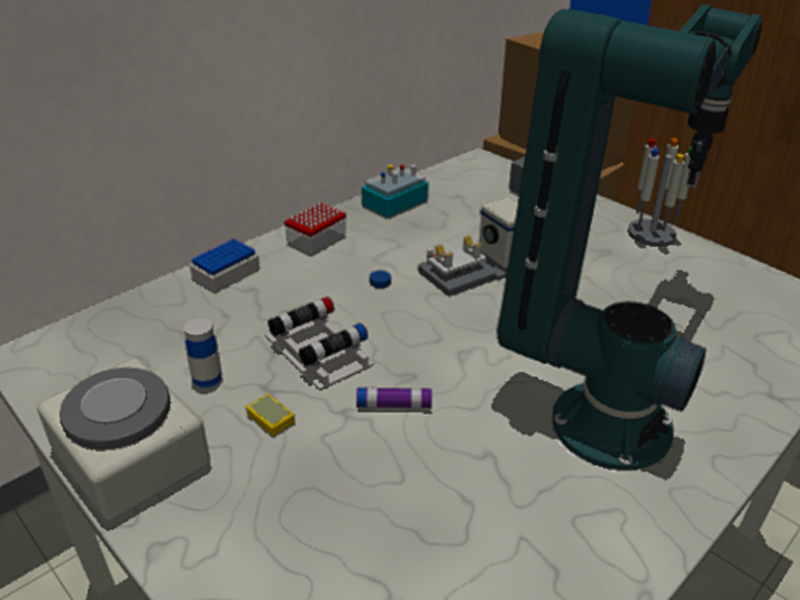

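Top view: black barrels in the rest, blue-ringed at (302,320) with its ring at (335,322), red-ringed at (308,257) with its ring at (341,259). A purple lookalike with a blue end lies at (308,414). The barrel meant is the black one at (302,320), since it is black and lies in the rest with a blue ring. The mount is at (537,285), with the camera to its right (-y). I'll confirm with an enlarged crop and measure.

```bash
cat > h.py <<'E'
import cv2, numpy as np
from cell import *
def cast(f,uv,z):
    R=cv2.Rodrigues(np.array(f["rvec"],float))[0]; t=np.array(f["tvec"],float).ravel()
    p=cv2.undistortPoints(np.array(uv,float).reshape(-1,1,2),np.array(f["intrinsics"]),np.array(f["D"])).reshape(-1,2)
    d=np.c_[p,np.ones(len(p))]@R; c=-R.T@t
    return c+d*((z-c[2])/d[:,2])[:,None]
def proj(f,X):
    return cv2.projectPoints(np.array(X,float).reshape(-1,1,3),np.array(f["rvec"],float),np.array(f["tvec"],float),np.array(f["intrinsics"]),np.array(f["D"]))[0].reshape(-1,2)
def blobs(f,box,lo,hi,amin=4):
    x0,y0,x1,y1=box; hsv=cv2.cvtColor(f["frame"],cv2.COLOR_RGB2HSV)[y0:y1,x0:x1]
    m=cv2.inRange(hsv,np.array(lo),np.array(hi)); n,l,st,c=cv2.connectedComponentsWithStats(m)
    return [(c[i]+[x0,y0],int(st[i,4]),st[i,:4]+[x0,y0,0,0]) for i in range(1,n) if st[i,4]>=amin]
E
python3 - <<'E'
from h import *
f=grab_frame("top");I=f["frame"]
a=cv2.resize(I[145:235,160:230],None,fx=5.5,fy=5.5,interpolation=cv2.INTER_CUBIC)
b=cv2.resize(I[145:235,305:425],None,fx=3.4,fy=3.4,interpolation=cv2.INTER_CUBIC)
c=np.zeros((600,800,3),np.uint8);c[:a.shape[0],:a.shape[1]]=a;c[:b.shape[0],390:390+b.shape[1]]=b
cv2.imwrite("pics/crop.png",c[:500,:,::-1])
for nm,box,lo,hi in[("blue",(160,190,230,225),(100,120,60),(125,255,255)),("silver",(160,190,230,215),(0,0,150),(180,45,255)),("dark",(160,190,230,220),(0,0,0),(180,255,60)),("brass",(310,150,375,210),(12,110,60),(30,255,255)),("eye",(365,170,400,205),(0,0,0),(180,255,35))]:
    for c,ar,st in blobs(f,box,lo,hi):
        print(nm,c.round(1),ar,st,cast(f,[c],{"brass":75,"eye":85}.get(nm,50))[0].round(1))
E
```

```text
blue [213.8 206.3] 66 [211 201   7  12] [442.6 186.4  50. ]
dark [171.7 203.8] 85 [168 197  12  15] [452.1 296.7  50. ]
dark [192.2 205.1] 277 [181 198  23  15] [447.3 243.   50. ]
dark [216.4 210.4] 8 [215 207   3   7] [431.7 179.9  50. ]
dark [210.2 212.5] 11 [208 211   5   4] [426.6 196.1  50. ]
brass [331.  170.3] 36 [328 167   7   8] [ 524.9 -121.    75. ]
brass [359.5 175.6] 35 [357 172   6   8] [ 508.8 -194.7   75. ]
brass [329.2 181.2] 25 [327 179   6   5] [ 495.9 -114.6   75. ]
brass [357.9 186.1] 24 [356 184   5   5] [ 481.  -188.4   75. ]
eye [379.7 183.5] 152 [375 175  11  18] [ 484.1 -243.3   85. ]
```

View pics/crop.png

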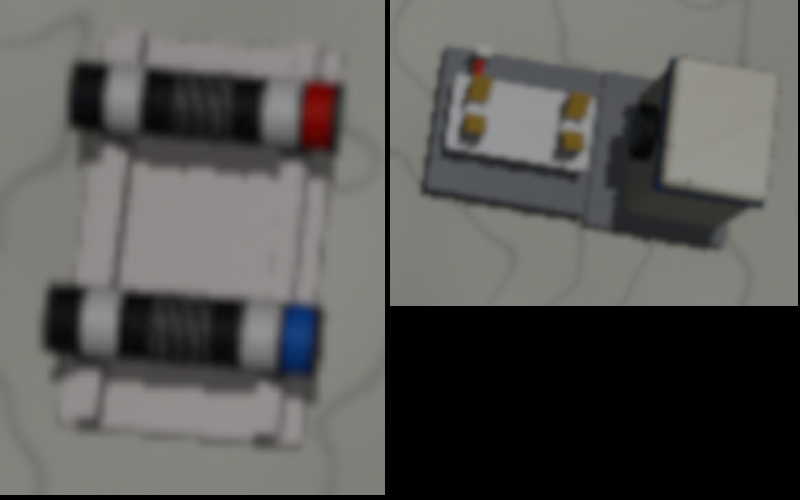

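Crop: black barrel with the blue ring confirmed (left part, ring at (300,338)), ringed end towards -y. The mount's four brass flanks are at (480,88), (578,104), (474,126) and (571,142), with the eye to their right. The sizes agree: band spacing, saddle spacing 75 against 76 mm, and ring to centre about 56 mm. I'm setting out.

```bash
python3 -c "
import cell;print({k:getattr(cell,k) for k in dir(cell) if not k.startswith('_') and not callable(getattr(cell,k))})"
R='{"dx":15,"dy":42,"wz":0.072}'
python3 -m inch '[{"dx":15,"dy":42,"wz":0.072},{"dx":15,"dy":42,"wz":0.072},{"dx":15,"dy":42,"wz":0.072},{"dx":15,"dy":42,"wz":0.072},{"dx":15,"dy":42,"wz":0.072},{"dx":15,"dy":42,"wz":0.072},{"dx":15,"dy":42,"wz":0.072},{"dx":15,"dy":42,"wz":0.072}]' 40
python3 -m inch '[{"dx":15,"dy":42,"wz":0.072},{"dx":15,"dy":42,"wz":0.072},{"dx":15,"dy":42,"wz":0.072},{"dx":15,"dy":42,"wz":0.072},{"dx":15,"dy":42,"wz":0.072},{"dx":15,"dy":42,"wz":0.072},{"dx":15,"dy":42,"wz":0.072},{"dx":15,"dy":42,"wz":0.072}]'
```

```text
{'tip_extent': 25.0}invalid input
invalid input
```

Run:
```python
from h import *
f=grab_frame("side");I=f["frame"]
print([x for x in proj(f,[[447,243,50],[442,187.5,50],[502.6,-154.7,85],[511,-117.5,75],[495,-191.6,75]]).round(1)])
hsv=cv2.cvtColor(I,cv2.COLOR_RGB2HSV)
for nm,box,lo,hi in[("blue",(190,190,240,240),(100,120,40),(125,255,255)),("silver",(190,200,240,240),(0,0,130),(180,45,255)),("brass",(260,140,330,190),(12,110,60),(30,255,255))]:
    for c,a,st in blobs(f,box,lo,hi): print(nm,c.round(1),a,st)
s=sense();y=cv2.Rodrigues(s["ee_rot"])[0];print(s["time"],s["tcp_pos"],y.round(3))
```

```text
[array([213. , 220.5]), array([228.7, 213.3]), array([292.8, 155.2]), array([283.3, 160.6]), array([301.5, 154.9])]
blue [231.1 211.7] 44 [227 207   8  11]
silver [227.4 210.5] 470 [208 200  32  33]
silver [194.9 208.1] 25 [190 206  11   6]
silver [200.2 218.8] 99 [190 213  20  13]
silver [212.7 227.6] 27 [205 224  16   8]
silver [192.1 233.9] 16 [190 231   6   6]
silver [219.4 236.2] 110 [203 231  29   9]
silver [235.3 237.4] 39 [228 234  12   6]
silver [190.7 238.3] 6 [190 237   3   3]
brass [299.3 153.5] 20 [297 151   5   6]
brass [305.7 156.2] 6 [304 155   4   3]
brass [281.2 159.4] 24 [279 157   5   6]
brass [287.  162.5] 4 [286 162   3   2]
0.2 [ 173.87704129 -521.50102439  255.57018896] [[ 0.949  0.316 -0.   ]
 [ 0.316 -0.949  0.001]
 [ 0.    -0.001 -1.   ]]
```

```bash
python3 -m inch '[{"dx":15,"dy":42,"dz":0,"wx":0,"wy":0,"wz":0.072,"gripper":1},{"dx":15,"dy":42,"dz":0,"wx":0,"wy":0,"wz":0.072,"gripper":1},{"dx":15,"dy":42,"dz":0,"wx":0,"wy":0,"wz":0.072,"gripper":1},{"dx":15,"dy":42,"dz":0,"wx":0,"wy":0,"wz":0.072,"gripper":1},{"dx":15,"dy":42,"dz":0,"wx":0,"wy":0,"wz":0.072,"gripper":1},{"dx":15,"dy":42,"dz":0,"wx":0,"wy":0,"wz":0.072,"gripper":1},{"dx":15,"dy":42,"dz":0,"wx":0,"wy":0,"wz":0.072,"gripper":1},{"dx":15,"dy":42,"dz":0,"wx":0,"wy":0,"wz":0.072,"gripper":1}]' 40
```

```text
time: 1.0
tcp_pos: [294.0, -184.1, 256.3]
ee_rot: [2.828, 1.366, 0.001]
force: [1.2, -0.6, 1.5]
grip_width: 1.003
grip_force: 0.0
```

```bash
python3 -m inch '[{"dx":17,"dy":46,"dz":0,"wx":0,"wy":0,"wz":0.072,"gripper":1},{"dx":17,"dy":46,"dz":0,"wx":0,"wy":0,"wz":0.072,"gripper":1},{"dx":17,"dy":46,"dz":0,"wx":0,"wy":0,"wz":0.072,"gripper":1},{"dx":17,"dy":46,"dz":0,"wx":0,"wy":0,"wz":0.072,"gripper":1},{"dx":17,"dy":46,"dz":0,"wx":0,"wy":0,"wz":0.072,"gripper":1},{"dx":17,"dy":46,"dz":0,"wx":0,"wy":0,"wz":0.072,"gripper":1},{"dx":17,"dy":46,"dz":0,"wx":0,"wy":0,"wz":0.072,"gripper":1},{"dx":17,"dy":46,"dz":0,"wx":0,"wy":0,"wz":0.072,"gripper":1}]'
python3 -m inch '[{"dx":8,"dy":25,"dz":-25,"wx":0,"wy":0,"wz":0,"gripper":1},{"dx":9,"dy":25,"dz":-25,"wx":0,"wy":0,"wz":0,"gripper":1},{"dx":0,"dy":9,"dz":-25,"wx":0,"wy":0,"wz":0,"gripper":1},{"dx":0,"dy":0,"dz":-20,"wx":0,"wy":0,"wz":0,"gripper":1},{"dx":0,"dy":0,"dz":-10,"wx":0,"wy":0,"wz":0,"gripper":1},{"dx":0,"dy":0,"dz":0,"wx":0,"wy":0,"wz":0,"gripper":1},{"dx":0,"dy":0,"dz":0,"wx":0,"wy":0,"wz":0,"gripper":1},{"dx":0,"dy":0,"dz":0,"wx":0,"wy":0,"wz":0,"gripper":1}]'
python3 - <<'E'
from h import *
s=sense();print(s["time"],s["tcp_pos"],cv2.Rodrigues(s["ee_rot"])[0].round(3))
a=grab_frame("side");b=grab_frame("top")
p=cv2.resize(a["frame"][150:260,160:270],None,fx=3.6,fy=3.6,interpolation=cv2.INTER_CUBIC)
q=cv2.resize(b["frame"][150:260,140:250],None,fx=3.6,fy=3.6,interpolation=cv2.INTER_CUBIC)
cv2.imwrite("pics/c2.png",np.hstack([p,q])[:,:,::-1])
for n,f in(("s",a),("t",b)): print(n,proj(f,[s["tcp_pos"],s["tcp_pos"]-[0,0,25],[447,243,50]]).round(1).tolist())
E
```

```text
time: 1.8
tcp_pos: [430.0, 184.5, 256.3]
ee_rot: [2.322, 2.115, 0.0]
force: [1.1, -1.7, 1.1]
grip_width: 0.999
grip_force: 0.0
time: 2.6
tcp_pos: [447.8, 241.3, 153.1]
ee_rot: [2.326, 2.11, 0.005]
force: [-0.0, -0.4, 0.0]
grip_width: 1.0
grip_force: 0.0
2.6 [447.8441357  241.264665   153.06246425] [[ 0.097  0.995  0.003]
 [ 0.995 -0.097  0.001]
 [ 0.001  0.003 -1.   ]]
s [[212.0, 190.3], [212.3, 197.8], [213.0, 220.5]]
t [[187.9, 196.9], [189.1, 199.0], [192.2, 205.2]]
```

View pics/c2.png

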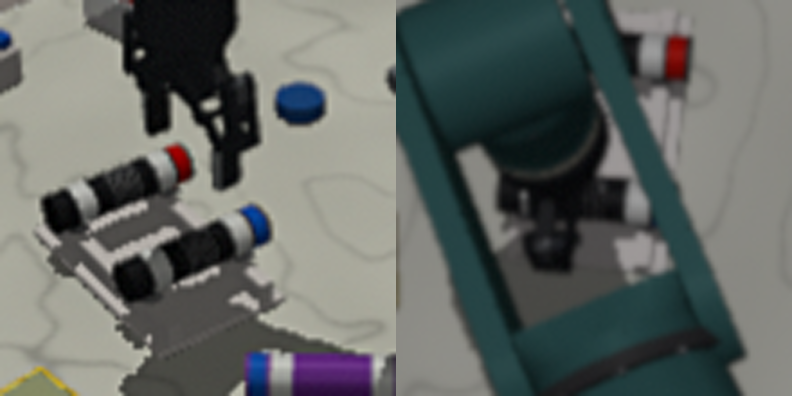

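Crop: gripper above the rest with its fingers straddling the barrel. In the side half, the silver bands of the blue-ringed barrel are at (168,265) and (241,235) and its ring at (256,226). I'll triangulate these against the top view.

Run:
```python
from h import *
a=grab_frame("side");b=grab_frame("top")
def P(f):
    R=cv2.Rodrigues(np.array(f["rvec"],float))[0];return np.c_[R,np.array(f["tvec"],float).ravel()]
def und(f,u): return cv2.undistortPoints(np.array(u,float).reshape(-1,1,2),np.array(f["intrinsics"]),np.array(f["D"])).reshape(-1,2)
S=[(206.7,223.6),(226.9,215.3),(231.1,211.9),(299.3,153.5),(281.2,159.4)];T=[(178,203.4),(207.1,205.3),(213.8,206.3),(359.5,175.6),(331,170.3)]
X=cv2.triangulatePoints(P(a),P(b),und(a,S).T,und(b,T).T);print((X[:3]/X[3]).T.round(1))
print("side z50",cast(a,[(216.8,219.9)],57).round(1),"top",cast(b,[(192.6,204.5)],60).round(1),cast(b,[(192.6,204.5)],50).round(1))
for f in(a,b): print((-cv2.Rodrigues(np.array(f["rvec"]))[0].T@np.array(f["tvec"])).round(0), (proj(f,[[457,243,50],[447,253,50],[447,243,60]])-proj(f,[[447,243,50]]*3)).round(2).tolist())
```

```text
[[ 446.2  274.6   58.4]
 [ 441.9  200.8   51.1]
 [ 439.3  184.3   55.8]
 [ 508.9 -195.5   73. ]
 [ 525.3 -121.9   71.6]]
side z50 [[434.9 238.8  57. ]] top [[446.9 240.7  60. ]] [[448.9 241.9  50. ]]
[-383.  905.  880.] [[-2.25, -1.59], [-2.7, 1.48], [-0.12, -2.78]]
[ 207.   96. 1304.] [[-0.01, -3.76], [-3.82, 0.1], [-0.45, -0.71]]
```

```bash
python3 -m inch '[{"dx":-1,"dy":-2,"dz":-20,"wx":0,"wy":0,"wz":0,"gripper":1},{"dx":0,"dy":0,"dz":-25,"wx":0,"wy":0,"wz":0,"gripper":1},{"dx":0,"dy":0,"dz":-20,"wx":0,"wy":0,"wz":0,"gripper":1},{"dx":0,"dy":0,"dz":-15,"wx":0,"wy":0,"wz":0,"gripper":1},{"dx":0,"dy":0,"dz":-10,"wx":0,"wy":0,"wz":0,"gripper":1},{"dx":0,"dy":0,"dz":-7,"wx":0,"wy":0,"wz":0,"gripper":1},{"dx":0,"dy":0,"dz":0,"wx":0,"wy":0,"wz":0,"gripper":1},{"dx":0,"dy":0,"dz":0,"wx":0,"wy":0,"wz":0,"gripper":0.5}]'
python3 -m inch '[{"dx":0,"dy":0,"dz":0,"wx":0,"wy":0,"wz":0,"gripper":0.5},{"dx":0,"dy":0,"dz":0,"wx":0,"wy":0,"wz":0,"gripper":0.45},{"dx":0,"dy":0,"dz":0,"wx":0,"wy":0,"wz":0,"gripper":0.42},{"dx":0,"dy":0,"dz":0,"wx":0,"wy":0,"wz":0,"gripper":0.38},{"dx":0,"dy":0,"dz":0,"wx":0,"wy":0,"wz":0,"gripper":0.3},{"dx":0,"dy":0,"dz":0,"wx":0,"wy":0,"wz":0,"gripper":0.2},{"dx":0,"dy":0,"dz":0,"wx":0,"wy":0,"wz":0,"gripper":0.2},{"dx":0,"dy":0,"dz":0,"wx":0,"wy":0,"wz":0,"gripper":0.2}]' 30
```

```text
time: 3.6
tcp_pos: [446.5, 239.4, 55.1]
ee_rot: [2.326, 2.111, 0.002]
force: [1.1, 0.4, -0.5]
grip_width: 0.861
grip_force: 0.0
time: 4.4
tcp_pos: [447.2, 239.4, 55.3]
ee_rot: [2.325, 2.11, 0.004]
force: [5.1, -0.4, 5.4]
grip_width: 0.39
grip_force: 29.8
```

```bash
python3 -m inch '[{"dx":0,"dy":0,"dz":5,"wx":0,"wy":0,"wz":0,"gripper":0.2},{"dx":0,"dy":0,"dz":10,"wx":0,"wy":0,"wz":0,"gripper":0.2},{"dx":0,"dy":0,"dz":20,"wx":0,"wy":0,"wz":0,"gripper":0.2},{"dx":0,"dy":0,"dz":25,"wx":0,"wy":0,"wz":0,"gripper":0.2},{"dx":0,"dy":0,"dz":25,"wx":0,"wy":0,"wz":0,"gripper":0.2},{"dx":0,"dy":0,"dz":20,"wx":0,"wy":0,"wz":0,"gripper":0.2},{"dx":0,"dy":0,"dz":10,"wx":0,"wy":0,"wz":0,"gripper":0.2},{"dx":0,"dy":0,"dz":0,"wx":0,"wy":0,"wz":0,"gripper":0.2}]' 60
python3 -m inch '[{"dx":3,"dy":-15,"dz":0,"wx":0,"wy":0,"wz":-0.01,"gripper":0.2},{"dx":5,"dy":-30,"dz":0,"wx":0,"wy":0,"wz":-0.01,"gripper":0.2},{"dx":5,"dy":-30,"dz":0,"wx":0,"wy":0,"wz":-0.01,"gripper":0.2},{"dx":5,"dy":-30,"dz":0,"wx":0,"wy":0,"wz":-0.01,"gripper":0.2},{"dx":5,"dy":-30,"dz":0,"wx":0,"wy":0,"wz":-0.01,"gripper":0.2},{"dx":5,"dy":-30,"dz":0,"wx":0,"wy":0,"wz":-0.01,"gripper":0.2},{"dx":5,"dy":-30,"dz":0,"wx":0,"wy":0,"wz":-0.01,"gripper":0.2},{"dx":5,"dy":-30,"dz":0,"wx":0,"wy":0,"wz":-0.01,"gripper":0.2}]'
python3 -m inch '[{"dx":4,"dy":-30,"dz":0,"wx":0,"wy":0,"wz":-0.01,"gripper":0.2},{"dx":4,"dy":-30,"dz":0,"wx":0,"wy":0,"wz":-0.01,"gripper":0.2},{"dx":4,"dy":-30,"dz":0,"wx":0,"wy":0,"wz":-0.01,"gripper":0.2},{"dx":4,"dy":-30,"dz":0,"wx":0,"wy":0,"wz":0,"gripper":0.2},{"dx":1,"dy":-25,"dz":0,"wx":0,"wy":0,"wz":0,"gripper":0.2},{"dx":1,"dy":-15,"dz":0,"wx":0,"wy":0,"wz":0,"gripper":0.2},{"dx":0,"dy":-9,"dz":0,"wx":0,"wy":0,"wz":0,"gripper":0.2},{"dx":0,"dy":0,"dz":0,"wx":0,"wy":0,"wz":0,"gripper":0.2}]'
python3 - <<'E'
from h import *
s=sense();print(s["time"],s["tcp_pos"],s["force"],s["moment"],cv2.Rodrigues(s["ee_rot"])[0].round(3))
a=grab_frame("side");b=grab_frame("top")
p=cv2.resize(a["frame"][90:200,240:350],None,fx=3.6,fy=3.6,interpolation=cv2.INTER_CUBIC)
q=cv2.resize(b["frame"][130:240,295:405],None,fx=3.6,fy=3.6,interpolation=cv2.INTER_CUBIC)
cv2.imwrite("pics/c3.png",np.hstack([p,q])[:,:,::-1])
for n,f in(("s",a),("t",b)): print(n,proj(f,[s["tcp_pos"]-[0,0,6]]).round(1).tolist())
E
```

```text
time: 5.2
tcp_pos: [445.9, 239.5, 170.4]
ee_rot: [2.326, 2.111, 0.002]
force: [-0.0, 0.8, -2.1]
grip_width: 0.379
grip_force: 59.7
time: 6.0
tcp_pos: [482.6, 13.3, 167.1]
ee_rot: [-2.407, -2.014, 0.005]
force: [0.5, 0.9, -1.6]
grip_width: 0.378
grip_force: 59.7
time: 6.8
tcp_pos: [501.5, -155.0, 168.4]
ee_rot: [-2.439, -1.978, 0.001]
force: [-1.0, -0.4, -1.7]
grip_width: 0.379
grip_force: 59.7
6.8 [ 501.46936696 -155.02087623  168.37021931] [-0.98335144 -0.42061428 -1.65807178] [0.01210738 0.02872085 0.02084838] [[ 0.207  0.978 -0.002]
 [ 0.978 -0.207  0.001]
 [ 0.001 -0.002 -1.   ]]
s [[294.6, 134.8]]
t [[351.3, 170.1]]
```

View pics/c3.png

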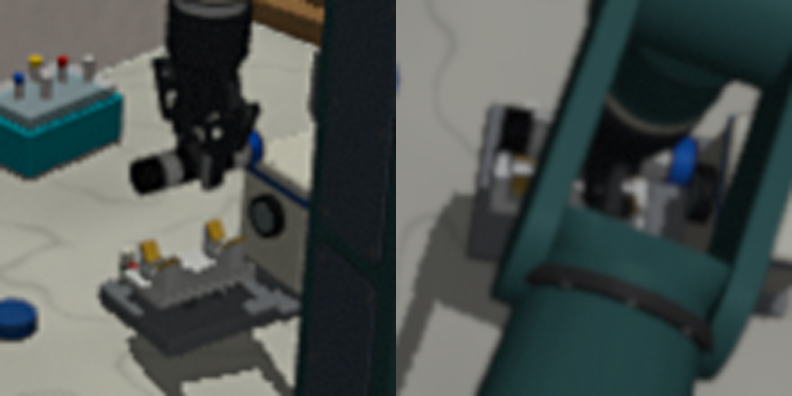

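Crop: barrel held above the mount, ring towards the camera (side half (256,147), top half (684,160)). Saddles below it at (150,255) and (215,235) in the side half. I'll measure the offset of ring and end from the tool.

```bash
cat >> h.py <<'E'
def tri(a,S,b,T):
    P=[np.c_[cv2.Rodrigues(np.array(f["rvec"],float))[0],np.array(f["tvec"],float).ravel()] for f in(a,b)]
    u=[cv2.undistortPoints(np.array(x,float).reshape(-1,1,2),np.array(f["intrinsics"]),np.array(f["D"])).reshape(-1,2).T for f,x in((a,S),(b,T))]
    X=cv2.triangulatePoints(*P,*u);return (X[:3]/X[3]).T
E
python3 - <<'E'
from h import *
a=grab_frame("side");b=grab_frame("top")
L=(100,120,40);H=(125,255,255)
A=max(blobs(a,(295,110,325,150),L,H),key=lambda x:x[1]);B=max(blobs(b,(365,160,392,190),L,H),key=lambda x:x[1])
print(A,B)
s=sense();R=cv2.Rodrigues(s["ee_rot"])[0];g=s["tcp_pos"]+6*R[:,2]
X=tri(a,[A[0]],b,[B[0]])[0];print("ring",X.round(1),"expected",(g-55.5*R[:,0]).round(1),(g+65*R[:,0]).round(1))
for d in(g-55.5*R[:,0],g+38*R[:,0],g+65*R[:,0]): print(proj(a,[d]).round(1),proj(b,[d]).round(1))
print("top ring at z162",cast(b,[B[0]],164),"cast blue in top bbox",B[2])
# bands in side view
for c,ar,st in blobs(a,(270,110,312,150),(0,0,90),(180,60,255)): print("silver",c.round(1),ar,st)
E
```

```text
(array([312.91304348, 135.15217391]), 46, array([308, 126,  17,  21])) (array([374.17857143, 174.51190476]), 84, array([370, 167,   9,  15]))
ring [ 486.4 -219.5  145.8] expected [ 490.6 -208.   163.2] [515.2 -90.  163.3]
[[307.6 130.8]] [[373.4 173.9]]
[[284.8 137.4]] [[335.3 167.2]]
[[277.9 139.4]] [[324.4 165.2]]
top ring at z162 [[ 488.76663206 -209.68594118  164.        ]] cast blue in top bbox [370 167   9  15]
silver [283.7 134.2] 693 [270 110  38  40]
silver [308.9 113.4] 43 [306 110   6   9]
silver [286.5 116.5] 4 [286 116   2   2]
silver [310.8 124.6] 5 [310 123   2   4]
silver [299.5 126.5] 4 [299 126   2   2]
silver [287.1 135.9] 12 [286 134   3   5]
```

```bash
python3 -m inch '[{"dx":1,"dy":2,"dz":-5,"wx":0,"wy":0,"wz":0,"gripper":0.2},{"dx":0,"dy":0,"dz":-15,"wx":0,"wy":0,"wz":0,"gripper":0.2},{"dx":0,"dy":0,"dz":-15,"wx":0,"wy":0,"wz":0,"gripper":0.2},{"dx":0,"dy":0,"dz":-15,"wx":0,"wy":0,"wz":0,"gripper":0.2},{"dx":0,"dy":0,"dz":-12,"wx":0,"wy":0,"wz":0,"gripper":0.2},{"dx":0,"dy":0,"dz":-6,"wx":0,"wy":0,"wz":0,"gripper":0.2},{"dx":0,"dy":0,"dz":-3,"wx":0,"wy":0,"wz":0,"gripper":0.2},{"dx":0,"dy":0,"dz":0,"wx":0,"wy":0,"wz":0,"gripper":0.2}]'
python3 - <<'E'
from h import *
s=sense();print(s["time"],s["tcp_pos"],s["force"],s["moment"])
a=grab_frame("side");b=grab_frame("top")
p=cv2.resize(a["frame"][110:190,250:330],None,fx=5,fy=5,interpolation=cv2.INTER_CUBIC)
q=cv2.resize(b["frame"][140:220,310:390],None,fx=5,fy=5,interpolation=cv2.INTER_CUBIC)
cv2.imwrite("pics/c4.png",np.hstack([p,q])[:,:,::-1])
E
```

```text
time: 7.8
tcp_pos: [503.0, -152.7, 98.3]
ee_rot: [-2.439, -1.98, -0.0]
force: [0.2, -0.7, -1.6]
grip_width: 0.382
grip_force: 59.7
7.8 [ 503.00039046 -152.65735996   98.26549957] [ 0.2327182  -0.67335055 -1.55352858] [-0.02975063 -0.03270539  0.0249286 ]
```

View pics/c4.png

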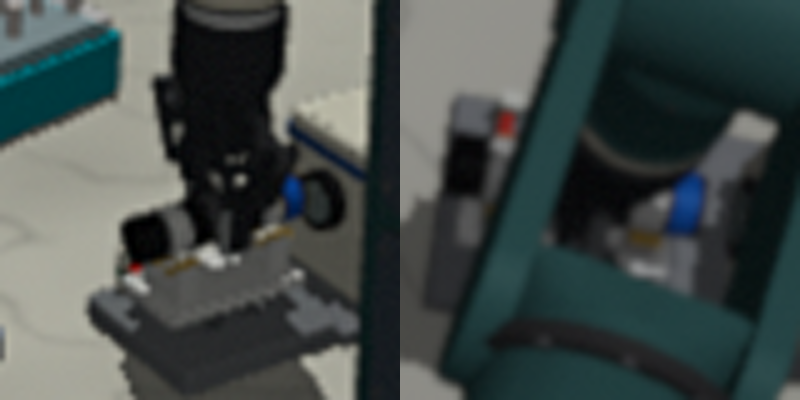

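Crop: barrel just above the V, with the ring near the eye (side half (292,197), top half (686,203)) and the brass edges below the bands ((183,265) side, (645,240) top). I'll check the alignment along the groove in numbers.

Run:
```python
from h import *
a=grab_frame("side");b=grab_frame("top");s=sense();R=cv2.Rodrigues(s["ee_rot"])[0];g=s["tcp_pos"]+6*R[:,2]
u=R[:,0];v=R[:,1]
L=(100,150,60);H=(125,255,255)
rb=max(blobs(b,(362,170,385,195),L,H),key=lambda x:x[1])
ra=max(blobs(a,(304,140,312,156),L,H),key=lambda x:x[1])
print(ra,rb,"expected side/top",proj(a,[g-55.5*u])[0].round(1),proj(b,[g-55.5*u])[0].round(1))
X=tri(a,[ra[0]],b,[rb[0]])[0];print("ring tri",X.round(1),"u,v rel TCP",((X-g)@u).round(1),((X-g)@v).round(1))
X=cast(b,[rb[0]],97)[0];print("ring top u,v rel",((X-g)@u).round(1),((X-g)@v).round(1))
for n,f,box in(("s",a,(270,140,315,175)),("t",b,(310,150,375,200))):
    for c,ar,st in blobs(f,box,(12,90,50),(32,255,255),3):
        X=cast(f,[c],79)[0]; print(n,"brass",c.round(1),ar,st,"u,v",((X-g)@u).round(1),((X-g)@v).round(1))
for z in(92,): 
    X=cast(a,[(286.4,156.4)],95)[0];print("rear band side u,v",((X-g)@u).round(1),((X-g)@v).round(1))
print(a["frame"][152:166:2,280:294].sum(2)//3)
```

```text
(array([308.29166667, 148.04166667]), 24, array([307, 145,   4,   8])) (array([367.01587302, 180.3968254 ]), 63, array([364, 174,   7,  13])) expected side/top [305.6 149. ] [366.4 180.1]
ring tri [ 487.  -209.5   98.8] u,v rel TCP -58.7 -4.5
ring top u,v rel -56.4 -1.6
s brass [304.6 156.7] 7 [302 156   6   3] u,v -36.5 -21.1
s brass [281.5 161.5] 4 [280 161   4   2] u,v 49.0 -7.2
s brass [285.7 163. ] 7 [283 162   6   3] u,v 42.5 -22.1
t brass [358.4 187.1] 15 [356 186   6   3] u,v -40.2 -18.2
rear band side u,v 32.1 -10.0
[[ 52  40  66  83  82  86  76  37   6   3   7  20  26  24]
 [  4   2  18  60  91  94  93  82  42   6   6   8  17  34]
 [ 10   5   6  29  67  91  91  85  57  11   6   2  10  29]
 [  8   6   6  14  55  84  82  73  49  24  53  81  94  92]
 [  5   4   7  28  71 105 118 132 109 138 178 180 174 143]
 [ 51  55  68  82  84  78  82  64  61  80 114 147 179 181]
 [ 77  80  75  61  56  65  76  81  83  81  77  75  78  78]]
```

Run:
```python
from h import *
a=grab_frame("side");b=grab_frame("top");s=sense();R=cv2.Rodrigues(s["ee_rot"])[0];g=s["tcp_pos"]+6*R[:,2];u=R[:,0];v=R[:,1]
def onv(f,p,vv):
    A=cast(f,[p],0)[0];B=cast(f,[p],200)[0];t=(vv-(A-g)@v)/((B-A)@v);X=A+t*(B-A);return round((X-g)@u,1),round(X[2],1)
C=cast(a,[(250,180)],0)[0]-cast(a,[(250,180)],200)[0]
print("ray dir u,v,z",C@u,C@v,C[2])
for n,p,vs in(("brass front",(304.6,156.7),(-20,-18,-15)),("brass rear",(285.7,163),(-20,-18,-15)),("far front",(299.3,153.5),(12,14,16)),("far rear",(281.2,159.4),(12,14,16)),("near front",(305.7,156.2),(-18,-15)),("near rear",(287,162.5),(-18,-15)),("ring",(308.3,148),(-13,-10,-5)),("band",(285.5,156),(-15,-12,-9))):
    print(n,[onv(a,p,k) for k in vs])
```

```text
ray dir u,v,z -163.64682633414537 258.6252184200929 -200.0
brass front [(np.float64(-37.4), np.float64(78.4)), (np.float64(-39.1), np.float64(76.8)), (np.float64(-41.6), np.float64(74.6))]
brass rear [(np.float64(41.0), np.float64(77.5)), (np.float64(39.5), np.float64(76.0)), (np.float64(37.2), np.float64(73.8))]
far front [(np.float64(-39.4), np.float64(74.3)), (np.float64(-41.0), np.float64(72.9)), (np.float64(-42.6), np.float64(71.4))]
far rear [(np.float64(36.5), np.float64(73.6)), (np.float64(35.0), np.float64(72.2)), (np.float64(33.6), np.float64(70.7))]
near front [(np.float64(-43.7), np.float64(77.4)), (np.float64(-46.2), np.float64(75.2))]
near rear [(np.float64(34.2), np.float64(76.3)), (np.float64(31.9), np.float64(74.1))]
ring [(np.float64(-56.1), np.float64(103.3)), (np.float64(-58.7), np.float64(101.2)), (np.float64(-62.9), np.float64(97.5))]
band [(np.float64(39.9), np.float64(101.4)), (np.float64(37.6), np.float64(99.2)), (np.float64(35.3), np.float64(97.0))]
```

```bash
python3 -m inch '[{"dx":-0.4,"dy":-2,"dz":0,"wx":0,"wy":0,"wz":0,"gripper":0.2},{"dx":0,"dy":0,"dz":-1,"wx":0,"wy":0,"wz":0,"gripper":0.2},{"dx":0,"dy":0,"dz":-1,"wx":0,"wy":0,"wz":0,"gripper":0.2},{"dx":0,"dy":0,"dz":-1,"wx":0,"wy":0,"wz":0,"gripper":0.2},{"dx":0,"dy":0,"dz":-1,"wx":0,"wy":0,"wz":0,"gripper":0.2},{"dx":0,"dy":0,"dz":-1,"wx":0,"wy":0,"wz":0,"gripper":0.2},{"dx":0,"dy":0,"dz":0,"wx":0,"wy":0,"wz":0,"gripper":0.2},{"dx":0,"dy":0,"dz":0,"wx":0,"wy":0,"wz":0,"gripper":0.2}]'
python3 -c "
from cell import *
s=sense();print(s['tcp_pos'],s['force'],s['moment'])"
python3 -m inch '[{"dx":0,"dy":0,"dz":-1,"wx":0,"wy":0,"wz":0,"gripper":0.2},{"dx":0,"dy":0,"dz":-1,"wx":0,"wy":0,"wz":0,"gripper":0.2},{"dx":0,"dy":0,"dz":-1,"wx":0,"wy":0,"wz":0,"gripper":0.2},{"dx":0,"dy":0,"dz":0,"wx":0,"wy":0,"wz":0,"gripper":0.2},{"dx":0,"dy":0,"dz":0,"wx":0,"wy":0,"wz":0,"gripper":0.2},{"dx":0,"dy":0,"dz":0,"wx":0,"wy":0,"wz":0,"gripper":0.2},{"dx":0,"dy":0,"dz":0,"wx":0,"wy":0,"wz":0,"gripper":0.2},{"dx":0,"dy":0,"dz":0,"wx":0,"wy":0,"wz":0,"gripper":0.2}]'
python3 -c "
from cell import *
s=sense();print(s['tcp_pos'],s['force'],s['moment'])"
```

```text
time: 8.9
tcp_pos: [502.5, -154.8, 93.3]
ee_rot: [2.439, 1.98, 0.0]
force: [-0.1, 0.6, -2.6]
grip_width: 0.376
grip_force: 59.7
[ 502.54457474 -154.75015497   93.29074685] [-0.14718093  0.61671868 -2.57587116] [ 0.00661298  0.02104412 -0.00799907]
time: 9.7
tcp_pos: [503.3, -155.0, 90.9]
ee_rot: [2.437, 1.979, 0.002]
force: [3.6, -0.7, 1.3]
grip_width: 0.381
grip_force: 59.9
[ 503.27110389 -155.0405478    90.90106538] [ 3.57575133 -0.72621353  1.28064244] [-0.28604756 -0.56200771  0.18454956]
```

Only the near flank bears (+x force about equal to the z force), so I'll shift towards +x.

```bash
python3 -m inch '[{"dx":0.5,"dy":-0.1,"dz":0,"wx":0,"wy":0,"wz":0,"gripper":0.2},{"dx":0.5,"dy":-0.1,"dz":0,"wx":0,"wy":0,"wz":0,"gripper":0.2},{"dx":0.5,"dy":-0.1,"dz":0,"wx":0,"wy":0,"wz":0,"gripper":0.2},{"dx":0,"dy":0,"dz":-0.5,"wx":0,"wy":0,"wz":0,"gripper":0.2},{"dx":0,"dy":0,"dz":-0.5,"wx":0,"wy":0,"wz":0,"gripper":0.2},{"dx":0,"dy":0,"dz":0,"wx":0,"wy":0,"wz":0,"gripper":0.2},{"dx":0,"dy":0,"dz":0,"wx":0,"wy":0,"wz":0,"gripper":0.2},{"dx":0,"dy":0,"dz":0,"wx":0,"wy":0,"wz":0,"gripper":0.2}]'
python3 -c "
from cell import *
s=sense();print(s['tcp_pos'],s['force'],s['moment'])"
```

```text
time: 10.5
tcp_pos: [504.5, -155.2, 89.6]
ee_rot: [2.438, 1.979, 0.001]
force: [4.1, -1.0, 2.6]
grip_width: 0.382
grip_force: 59.9
[ 504.46966944 -155.20275156   89.64816248] [ 4.1408882  -0.97213145  2.596397  ] [-0.32916669 -0.58272865  0.121522  ]
```

```bash
python3 -m inch '[{"dx":0,"dy":0,"dz":0,"wx":0,"wy":0,"wz":0.01,"gripper":0.2},{"dx":0,"dy":0,"dz":0,"wx":0,"wy":0,"wz":0.01,"gripper":0.2},{"dx":0.5,"dy":-0.1,"dz":0,"wx":0,"wy":0,"wz":0,"gripper":0.2},{"dx":0.5,"dy":-0.1,"dz":0,"wx":0,"wy":0,"wz":0,"gripper":0.2},{"dx":0,"dy":0,"dz":0,"wx":0,"wy":0,"wz":0,"gripper":0.2},{"dx":0,"dy":0,"dz":0,"wx":0,"wy":0,"wz":0,"gripper":0.2},{"dx":0,"dy":0,"dz":0,"wx":0,"wy":0,"wz":0,"gripper":0.2},{"dx":0,"dy":0,"dz":0,"wx":0,"wy":0,"wz":0,"gripper":0.2}]'
python3 -c "
from cell import *
s=sense();print(s['tcp_pos'],s['force'],s['moment'])"
```

```text
time: 11.3
tcp_pos: [504.6, -155.2, 89.1]
ee_rot: [-2.419, -2.004, 0.001]
force: [1.5, -0.9, 3.7]
grip_width: 0.38
grip_force: 60.2
[ 504.62984796 -155.15371176   89.13883655] [ 1.45701223 -0.88359174  3.69724071] [ 0.01911094 -0.16525941 -0.1650642 ]
```

```bash
python3 -m inch '[{"dx":0.2,"dy":0,"dz":0,"wx":0,"wy":0,"wz":-0.004,"gripper":0.2},{"dx":0.2,"dy":0,"dz":0,"wx":0,"wy":0,"wz":-0.004,"gripper":0.2},{"dx":0,"dy":0,"dz":-0.5,"wx":0,"wy":0,"wz":0,"gripper":0.2},{"dx":0,"dy":0,"dz":-0.5,"wx":0,"wy":0,"wz":0,"gripper":0.2},{"dx":0,"dy":0,"dz":-0.5,"wx":0,"wy":0,"wz":0,"gripper":0.2},{"dx":0,"dy":0,"dz":-0.5,"wx":0,"wy":0,"wz":0,"gripper":0.2},{"dx":0,"dy":0,"dz":0,"wx":0,"wy":0,"wz":0,"gripper":0.2},{"dx":0,"dy":0,"dz":0,"wx":0,"wy":0,"wz":0,"gripper":0.2}]'
python3 -c "
from cell import *
s=sense();print(s['tcp_pos'],s['force'],s['moment'])"
```

```text
time: 12.1
tcp_pos: [505.1, -155.1, 87.5]
ee_rot: [-2.427, -1.994, 0.001]
force: [-1.3, 0.3, 6.5]
grip_width: 0.381
grip_force: 60.4
[ 505.07583769 -155.09770785   87.47908692] [-1.33417814  0.27509484  6.47947428] [ 0.12419394  0.16697975 -0.2549786 ]
```

```bash
python3 -m inch '[{"dx":-0.2,"dy":0,"dz":0,"wx":0,"wy":0,"wz":-0.004,"gripper":0.2},{"dx":0,"dy":0,"dz":-0.5,"wx":0,"wy":0,"wz":-0.003,"gripper":0.2},{"dx":0,"dy":0,"dz":-0.5,"wx":0,"wy":0,"wz":0,"gripper":0.2},{"dx":0,"dy":0,"dz":-0.5,"wx":0,"wy":0,"wz":0,"gripper":0.2},{"dx":0,"dy":0,"dz":-0.5,"wx":0,"wy":0,"wz":0,"gripper":0.2},{"dx":0,"dy":0,"dz":-0.5,"wx":0,"wy":0,"wz":0,"gripper":0.2},{"dx":0,"dy":0,"dz":0,"wx":0,"wy":0,"wz":0,"gripper":0.2},{"dx":0,"dy":0,"dz":0,"wx":0,"wy":0,"wz":0,"gripper":0.2}]'
python3 - <<'E'
from h import *
s=sense();print(s['tcp_pos'],s['force'],s['moment'])
a=grab_frame("side");b=grab_frame("top")
p=cv2.resize(a["frame"][140:190,255:320],(520,400),interpolation=cv2.INTER_CUBIC)
q=cv2.resize(b["frame"][150:200,310:343],(264,400),interpolation=cv2.INTER_CUBIC)
cv2.imwrite("pics/c5.png",np.hstack([p,q])[:,:,::-1])
E
```

```text
time: 12.9
tcp_pos: [505.2, -155.1, 85.7]
ee_rot: [2.433, 1.987, -0.0]
force: [-1.4, 1.4, 8.7]
grip_width: 0.382
grip_force: 60.6
[ 505.18137672 -155.13882618   85.70181225] [-1.36845403  1.36890709  8.73198748] [0.11900247 0.33097468 0.0172667 ]
```

View pics/c5.png

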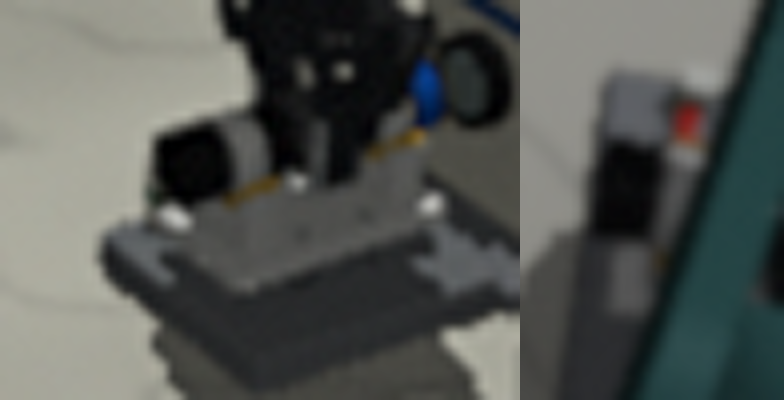

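Crop: the rear silver band (245,147) sits over the rear saddle's brass edge (252,190), and the ring (427,92) is just short of the eye. The pointer is hidden, so I'll go by force and height: at z 85.7 the load is about 10.5 N, a sink of about 3.7 mm. I'll press about 2.3 mm more.

```bash
python3 -m inch '[{"dx":-0.3,"dy":-0.2,"dz":-0.5,"wx":0,"wy":0,"wz":0,"gripper":0.2},{"dx":-0.2,"dy":0,"dz":-0.5,"wx":0,"wy":0,"wz":0,"gripper":0.2},{"dx":0,"dy":0,"dz":-0.5,"wx":0,"wy":0,"wz":0,"gripper":0.2},{"dx":0,"dy":0,"dz":-0.5,"wx":0,"wy":0,"wz":0,"gripper":0.2},{"dx":0,"dy":0,"dz":-0.4,"wx":0,"wy":0,"wz":0,"gripper":0.2},{"dx":0,"dy":0,"dz":0,"wx":0,"wy":0,"wz":0,"gripper":0.2},{"dx":0,"dy":0,"dz":0,"wx":0,"wy":0,"wz":0,"gripper":0.2},{"dx":0,"dy":0,"dz":0,"wx":0,"wy":0,"wz":0,"gripper":0.2}]'
python3 - <<'E'
from h import *
L=[]
for i in range(6):
    grab_frame("side");s=sense();L.append(np.r_[s['tcp_pos'],s['force'],s['moment']])
print(s['time'],np.mean(L,0).round(2),np.std(L,0).round(2))
E
```

```text
time: 13.8
tcp_pos: [505.2, -155.2, 84.1]
ee_rot: [2.433, 1.987, 0.002]
force: [-1.7, 2.4, 10.6]
grip_width: 0.376
grip_force: 60.7
14.1 [ 5.0517e+02 -1.5516e+02  8.4100e+01 -1.6400e+00  2.2900e+00  1.0790e+01
  2.7000e-01  2.9000e-01  2.0000e-02] [0.01 0.01 0.01 0.25 0.35 0.33 0.05 0.04 0.02]
```

```bash
python3 -m inch '[{"dx":-0.3,"dy":0.3,"dz":-0.3,"wx":0,"wy":0,"wz":0,"gripper":0.2},{"dx":-0.3,"dy":0.3,"dz":-0.3,"wx":0,"wy":0,"wz":0,"gripper":0.2},{"dx":0,"dy":0.2,"dz":-0.3,"wx":0,"wy":0,"wz":0,"gripper":0.2},{"dx":0,"dy":0,"dz":-0.3,"wx":0,"wy":0,"wz":0,"gripper":0.2},{"dx":0,"dy":0,"dz":0,"wx":0,"wy":0,"wz":0,"gripper":0.2},{"dx":0,"dy":0,"dz":0,"wx":0,"wy":0,"wz":0,"gripper":0.2},{"dx":0,"dy":0,"dz":0,"wx":0,"wy":0,"wz":0,"gripper":0.2},{"dx":0,"dy":0,"dz":0,"wx":0,"wy":0,"wz":0,"gripper":0.2}]'
python3 - <<'E'
from h import *
L=[]
for i in range(6):
    f=grab_frame("side");s=sense();L.append(np.r_[s['tcp_pos'],s['force'],s['moment']])
print(s['time'],np.mean(L,0).round(2));b=grab_frame("top")
p=cv2.resize(f["frame"][130:190,250:320],(466,400),interpolation=cv2.INTER_CUBIC)
q=cv2.resize(b["frame"][150:200,310:350],(320,400),interpolation=cv2.INTER_CUBIC)
cv2.imwrite("pics/c6.png",np.hstack([p,q])[:,:,::-1])
E
```

```text
time: 14.9
tcp_pos: [505.1, -155.1, 83.5]
ee_rot: [2.431, 1.985, 0.002]
force: [-0.6, -0.3, 12.4]
grip_width: 0.382
grip_force: 60.8
15.2 [ 5.0514e+02 -1.5511e+02  8.3490e+01 -7.6000e-01  7.2000e-01  1.1780e+01
  6.0000e-02  2.3000e-01  1.0000e-02]
```

View pics/c6.png

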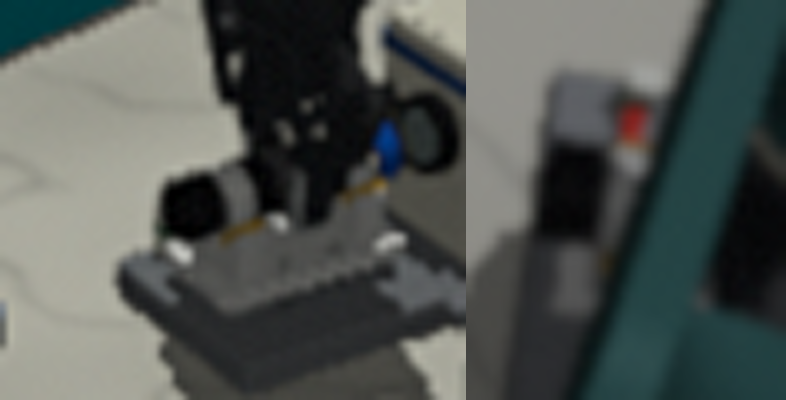

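Crop: both bands sit over the brass edges ((240,230) rear, (363,190) front), ring towards the eye (388,145). The load is about 13.6 N, a sink of about 5.7 mm, with balanced side forces and the grip held. Height agrees. Handing in.

```bash
python3 -c "
from cell import *
print(sign_off())"
```

```text
the job is handed in; nothing more can be done
None
```

I handed the job in with the blue-ringed barrel held pressed in the V, ring towards the camera, a band over each saddle and the carriage sunk about 5.7 mm; that figure comes from force and tool height, because the pointer was hidden from view.

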